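# Change over a stone setter's bench

## Robot

A 6-joint arm with a two-finger parallel gripper is mounted at the origin on the work surface. World frame = base frame: x ahead of the robot, y to its left, z up, the work surface at z = 0. Lengths are in mm, angles in rad, forces in N, time in s.
With the tool pointing down it reaches from about 325 to 850 mm from the base axis. Payload 4.4 kg.
Tool frame: the origin (TCP) lies at the very end of the fingers, on their centre line; the grasp point (between the pads) lies ctrl.tcp_to_grasp behind it (ctrl.tcp_to_grasp is the distance from the TCP to the grasp point, in mm); z points along the fingers, y is the line along which they close (so a half turn about z gives the same grasp; the last joint's range is limited). The gripper opens to 94 mm and grips with 3 to 60 N. Pads are 16 mm wide; open, the fingers measure 119 mm over their backs; the gripper's body (75 mm by 177 mm) begins 78 mm behind the grasp point.
Start: joints at [-1.492, 0.207, 1.542, -0, 1.393, -0.15], TCP at [130.402, -560.02, 205.447] pointing down, gripper open.
Joint ranges: [-2.73, 2.73], [-0.86, 2.22], [0.23, 2.46], [-1.11, 4.25], [0.08, 2.63], [-2.82, 2.82]. Speed limits (rad/s): [2.79, 2.79, 3.14, 3.14, 3.14, 3.14].

## Interface

Orientations are given as [roll, pitch, yaw] about the fixed x, y, z axes, in that order (R = Rz(yaw) Ry(pitch) Rx(roll)).
In Python, from cell import ctrl gives the robot as it stands.
- The arm moves only by the tool step_arm, never from a script. Its argument "motion" is a list of rows, each a list of 3 entries, a list of its own where there are three numbers: the opening, from 0 (shut) to 1 (fully open), then the shift along the tool's x, y, z in m, then the turn, a rotation vector about the tool's x, y, z in rad. In form: [[fingers, [dx, dy, dz], [rx, ry, rz]], ...]. A call has 1 to 10 rows; each row shifts and turns the commanded pose from where the row before left it, along the tool's axes as they then stand; what a row does not reach is not made up. A row lasts 1/10 s, in which the tool goes at most 50 mm and 8.59 degrees, less where a joint would pass 70% of its speed; a pose out of reach is approached as far as the arm can. A call is refused whole if a number of a shift passes 0.05 or a number of a turn 0.15, either way. A call with a gripper value outside its range is refused whole. The fingers move at their own pace and stop on an object; "newtons" is the grip in N (left out, the last holds). Time passes only in rows, so rows that do not move let the fingers close. It gives the time, the measured TCP pose, the force, the opening and the grip force at its end, in the units of the state.
- ctrl.sense(): the state, without advancing time (a new reading comes with each control period).
- ctrl.read_camera(name): name is "scene" or "top" or "wrist"; returns a dict with "img" (480x640x3 uint8, red, green, blue), "fx", "fy", "cx", "cy" (pixels), "R" (3x3) and "t" (3): a world point X has camera coordinates R X + t; the wrist camera has in their place "T_tool_cam" (4x4, takes a point from camera to tool coordinates, whose origin is the TCP and whose axes are the flange's). Camera axes: x right, y down, z forward; pixel columns grow to the right and rows downward; lengths in mm; the calibration is good to about 2 mm. A picture is of the moment at which its call begins: read the wrist's pose just before it. There is no depth.
- ctrl.close_job(): hands the job in; it is judged then, once.
The state is a dict: "clock": time; "q": joint angles; "joint_velocities": joint speeds; "effort": joint torques, N m; "position": TCP position; "tcp_rot": TCP orientation; "force": force on the tool from outside, world axes, zero at the start; "ft_torque": the same for the moment, N m; "gripper_width": finger opening in mm; "grasp_force": force on a finger pad.
Only numpy, scipy, OpenCV 4.12 (cv2) and the standard library are available. Lean on these libraries where they do the work, as an engineer would, in place of code of your own. Each camera call takes 0.05 s, during which the arm holds its last target. There are 200 camera calls.

## Task

Change the stone setter's bench over to the next job. First drop every brass casting button lying on the bench into the blue scrap box by pushing it down through the sprung flap in the box's top, and let the flap close; then lay out what the job needs, each thing upright on the bench with a gap of about 25 mm to its neighbour: the red-lidded stone pot straight left of the ball vise, the blue-lidded pot straight behind the vise, the green-lidded pot midway between the vise and the steel bench block and in line with them, and the wooden bur block straight behind the bench block with its long side parallel to the bench block's back edge (left and behind as the worker, at the robot's place, sees them; behind is farther away). Last, with everything laid out, open the graver's air valve half-way, its lever at 45 degrees on the red mark; some pots may be missing today, and leave everything else on the bench where it is.

Things in the scene. Friction and masses are not known exactly. Their poses are not given: they have to be found in the camera images.
- vise: Low ball vise, fixed: round, 90 mm diameter on a black rubber ring, 70 mm high, two steel jaws on top. Origin: centre of its underside, on the bench. Its x axis points away from the robot (behind), y to the robot's left, z up.
- block: Steel bench block on a rubber pad, fixed: 90 x 90 mm, 22 mm high, to the right of the vise in one row with it, 200 to 220 mm centre to centre. Origin: centre of its underside; axes as the vise's, its sides parallel to them.
- mouth (a point): Centre of the rectangular opening in the top of the fixed blue scrap box (100 x 120 mm outside, 135 mm high; this point is 135 mm above the bench). The opening measures 80 mm along this point's x and 100 mm along its y, z is up; the walls are 10 mm thick, the floor 4 mm. An aluminium flap fills the opening, hinged on the +x edge, and swings down into the box.
- flap (a joint): Angle of the scrap box's sprung flap, rad: 0 shut (level), grows as it is pushed down, 1.2 at most. Its spring shuts it again and is too strong for a button's weight alone: about 4 N pressed down at the opening's centre starts it, about 8 N holds it at 1 rad. A button pressed down 45 mm below the top there has swung it about 1 rad, and falls in when let go.
- air_valve (a joint): Angle of the air valve's lever, rad: 0 shut (lever along the valve's -x, towards the robot), grows as the lever turns clockwise seen from above, towards the valve's +y, to 1.571 fully open; half-way is 0.785 (red mark on the white quadrant under the lever). It stays where it is left; friction about 0.15 N m.
- valve_axis (a point): On the upright turning axis of the lever at the lever's mid-height, 68 mm above the bench; orientation as the fixed valve's own: x away from the robot, y left, give or take its yaw.
- lever_grip (a point): Centre of the red sleeve of the lever, 68 mm out from the axis; the sleeve is 52 mm long (along this point's x, which points back to the axis), 12 mm wide (y) and 16 mm high; its underside is 60 mm above the bench, and the lever turns freely over it.
- pot_red_c (a point): Red-lidded stone pot, upright closed cylinder, 48 mm diameter, 22 mm high, 60 g; point at its centre, 11 mm above its underside. May be absent.
- pot_green_c (a point): Green-lidded stone pot, same size; point at its centre. May be absent.
- pot_blue_c (a point): Blue-lidded stone pot, same size; point at its centre. May be absent.
- burs_c (a point): Wooden bur block, 44 mm (its x) by 70 mm (its y), 32 mm high, about 140 g, with two rows of burs standing 26 mm out of its top, within 14 mm of its mid-line; point at the centre of the wood, 16 mm above its underside.
- button0_c (a point): Brass casting button: a disc 28 mm in diameter and 11 mm high with a 10 mm thick sprue stub on top, 24 mm high in all, 60 g; point on its axis, 12 mm above its underside. May be absent.
- button1_c (a point): Brass casting button: a disc 28 mm in diameter and 11 mm high with a 10 mm thick sprue stub on top, 24 mm high in all, 60 g; point on its axis, 12 mm above its underside. May be absent.
- button2_c (a point): Brass casting button: a disc 28 mm in diameter and 11 mm high with a 10 mm thick sprue stub on top, 24 mm high in all, 60 g; point on its axis, 12 mm above its underside. May be absent.
- button3_c (a point): Brass casting button: a disc 28 mm in diameter and 11 mm high with a 10 mm thick sprue stub on top, 24 mm high in all, 60 g; point on its axis, 12 mm above its underside. May be absent.
- tape_c (a point): Bystander: roll of yellow tape, 56 mm diameter, 22 mm high; point at its centre.
- loupe_c (a point): Bystander: black and steel loupe, 36 mm diameter, 27 mm high; point at its centre.
- phone: Bystander: green phone lying flat, 160 x 76 x 9 mm; origin under its centre.
- dish: Bystander: white dish, 84 mm diameter, 28 mm high; origin under its centre.
Not all that is in view belongs to the job. Of the things that look like the part that bears mouth, the smallest one is meant.

How it is judged:
By the outcome, as a careful person would: the job done as asked, in the order asked, and still so for the second after the job is handed in, with the robot touching nothing.
Of pot_red, pot_green, pot_blue only 2 to 3 are there at a start; the rules pass over those that are not, and their reading is None.
Of button0, button1, button2, button3 only 2 to 4 are there at a start; the rules pass over those that are not, and their reading is None.
At some moment in a run one of pot_red, pot_green, pot_blue, button0, button1, button2, button3 may be knocked a few centimetres aside while the robot is not near it.
Once in a run the grip may slacken for a moment while it holds something.
It also fails if it takes over 210 s, if anything falls off the work surface, if the arm or the gripper's body presses on something with over 40 N, if the wrist force passes 120 N, or if a joint passes its speed limit or range.

## Working session

There is one attempt and no reset: what is moved stays moved. The work goes in short steps, Python scripts to look and compute and a tool call to move; the robot and the scene stay as the last step left them, time stands still between calls to the robot, and variables do not carry over. Pictures are saved under pics/ and viewed, at most 14 in all, crops included, and the job is handed in when it is done.

Besides the shell and the picture viewer there is one more tool, called by a JSON object that holds its "method" and its "body". step_arm: Moves the arm, as the interface text tells. Its arguments: {"type":"object","properties":{"motion":{"type":"array","items":{"type":"array"}},"newtons":{"type":"number"}},"required":["motion"]}

```bash
ls; mkdir -p pics; python3 - <<'E'
from cell import ctrl
import cv2
print(ctrl.sense(), ctrl.tcp_to_grasp)
for n in("scene","top"):
    c=ctrl.read_camera(n); cv2.imwrite(f"pics/{n}0.png",c["img"][...,::-1]); print(n,c["fx"],c["cx"],c["cy"],c["R"],c["t"])
c=ctrl.read_camera("wrist");print(c["T_tool_cam"],c["fx"])
E
```

```text
pics
{'clock': 0.0, 'q': array([-1.49251582e+00,  2.07428824e-01,  1.54291016e+00, -1.63168690e-05,
        1.39349763e+00, -1.50496954e-01]), 'joint_velocities': array([-7.46392901e-04, -7.50732105e-05,  1.14010246e-03, -1.51101869e-03,
       -2.12250867e-04,  3.62029959e-04]), 'effort': array([ 1.31553902e-04, -3.70873404e+01, -2.81418890e+01,  6.98905298e-02,
        3.61703848e-02, -1.64037242e-04]), 'position': array([ 130.32522132, -559.22355128,  204.30657572]), 'tcp_rot': array([-3.13937165e+00, -3.20562191e-04,  2.28780004e-01]), 'force': array([0.28686666, 0.59247694, 0.38065831]), 'ft_torque': array([-0.02030168,  0.01829708, -0.01530115]), 'grasp_force': 0.0, 'gripper_width': 93.94919381939862} 18.8
scene 522.9583295925557 312.13786822517653 239.99752888381585 [[ 0.86209518  0.50655524  0.01391732]
 [ 0.43382133 -0.72355995 -0.53689855]
 [-0.26189876  0.46889528 -0.84353201]] [-511.19283926  -84.15610407 1751.37696603]
top 465.5391899458711 311.9635878903362 241.57163079573286 [[ 0.00657092 -0.99997637 -0.00202273]
 [-0.99678397 -0.00638836 -0.07988051]
 [ 0.0798657   0.00254111 -0.99680239]] [ 120.06199247  510.27012437 1095.16154598]
[[ 5.09156547e-04 -9.60358326e-01 -2.78768050e-01  8.10096491e+01]
 [ 9.99998965e-01  8.64192475e-04 -1.15070009e-03 -6.49884475e-01]
 [ 1.34599366e-03 -2.78767176e-01  9.60357772e-01 -1.78702041e+02]
 [ 0.00000000e+00  0.00000000e+00  0.00000000e+00  1.00000000e+00]] 353.3303187130588
```

View pics/top0.png

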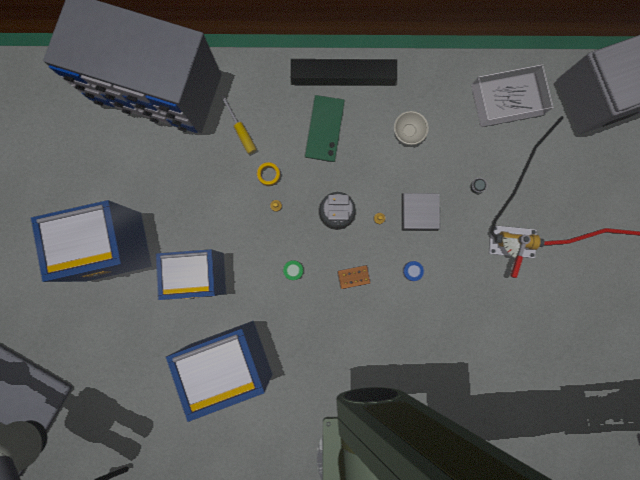

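View pics/scene0.png

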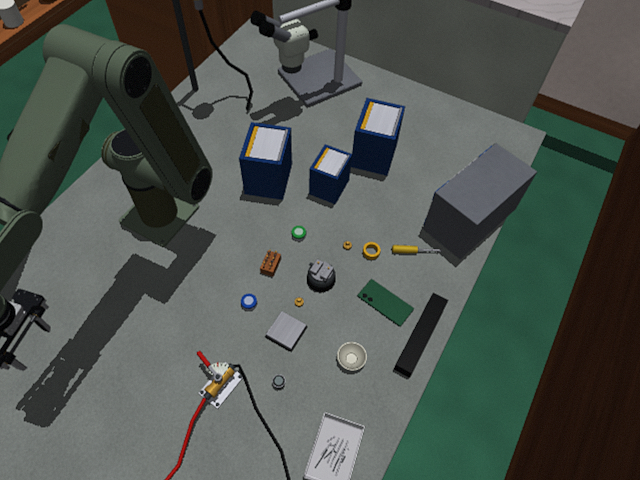

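Top view: smallest blue box at (188,275), buttons at (276,206) and (379,218), vise (337,210), block (421,212), green pot (293,270), blue pot (413,271), burs (353,277), valve sleeve (517,266). Scene view: the same things, with buttons at (348,244) and (299,301). No red pot in either view.

```bash
cat > h.py <<'E'
from cell import ctrl
import cv2, numpy as np
from scipy.spatial.transform import Rotation as Ro
def snap(n):
    if n=="wrist":
        s=ctrl.sense(); c=ctrl.read_camera(n)
        T=np.eye(4); T[:3,:3]=Ro.from_euler('xyz',s["tcp_rot"]).as_matrix(); T[:3,3]=s["position"]
        M=np.linalg.inv(T@c["T_tool_cam"]); c["R"]=M[:3,:3]; c["t"]=M[:3,3]
    else: c=ctrl.read_camera(n)
    return c
def ray(c,u,v):
    d=np.asarray(c["R"]).T@np.array([(u-c["cx"])/c["fx"],(v-c["cy"])/c["fy"],1]); return -np.asarray(c["R"]).T@c["t"],d/np.linalg.norm(d)
def plane(c,u,v,z):
    o,d=ray(c,u,v); return (o+d*(z-o[2])/d[2])
def tri(c1,p1,c2,p2):
    o1,d1=ray(c1,*p1);o2,d2=ray(c2,*p2)
    k=np.linalg.lstsq(np.stack([d1,-d2],1),o2-o1,rcond=None)[0]
    a=o1+k[0]*d1;b=o2+k[1]*d2; return (a+b)/2,np.linalg.norm(a-b)
def proj(c,X):
    p=np.asarray(c["R"])@X+c["t"]; return np.array([c["fx"]*p[0]/p[2]+c["cx"],c["fy"]*p[1]/p[2]+c["cy"]])
RNG=dict(green=((50,120,60),(80,255,255)),blue=((105,120,60),(125,255,255)),red=((0,180,60),(5,255,255)),brass=((12,120,90),(28,255,255)),wood=((5,100,60),(14,255,255)))
def blobs(img,col,amin=15,amax=1e9):
    lo,hi=RNG[col]; m=cv2.inRange(cv2.cvtColor(img,cv2.COLOR_RGB2HSV),lo,hi)
    m=cv2.morphologyEx(m,cv2.MORPH_CLOSE,np.ones((3,3)))
    out=[]
    for k in cv2.findContours(m,cv2.RETR_EXTERNAL,cv2.CHAIN_APPROX_NONE)[0]:
        a=cv2.contourArea(k)
        if amin<a<amax:
            r=cv2.minAreaRect(k); out.append((np.round(r[0],1),np.round(r[1],1),round(r[2]),a,k))
    return out
E
python3 - <<'E'
from h import *
for n in("top","scene"):
    c=snap(n)
    for col in RNG:
        for b in blobs(c["img"],col,12,3000): print(n,col,*b[:4])
E
```

```text
top green [293. 270.] [18. 18.] 90 267.0
top green [471.5  42.5] [21.  9.] 0 25.5
top green [616.5  39.5] [ 5. 23.] 90 22.0
top green [566.5  41.5] [11. 45.] 90 234.5
top green [526.6  41.1] [12.8  5.6] 68 22.5
top green [511.6  40.3] [ 5.4 13.4] 40 28.5
top green [451.2  41.8] [10.7 10.1] 21 19.0
top green [318.5  40. ] [ 12. 227.] 90 2139.0
top green [25.5 39. ] [12. 51.] 90 542.0
top blue [413.5 270.5] [19. 19.] 90 274.0
top blue [166.8 253.8] [ 7.2 21.3] 67 19.5
top blue [185.1 274.3] [45.6 55.8] 86 338.5
top blue [ 75.1 240.5] [65.3 81.3] 77 1026.5
top blue [159.7 103.4] [32.7  8.9] 17 90.0
top blue [63.5 70.6] [30.9  3.5] 16 70.0
top red [516.8 266.4] [ 4.  20.5] 17 55.0
top red [591.6 235. ] [ 9.1 94.8] 83 165.0
top brass [221.8 396.5] [ 6.9 67.2] 69 398.0
top brass [185.5 289.8] [ 4.4 45.4] 86 155.5
top brass [353.7 276.8] [17.8 29.2] 79 474.0
top brass [ 79.1 261.8] [ 6.5 65.7] 77 351.5
top brass [532.5 241.5] [13. 13.] 90 112.5
top brass [511.7 235.4] [18.2  3.9] 10 40.5
top brass [379. 218.] [9.9 9.9] 45 79.0
top brass [276. 205.] [10. 10.] 90 79.5
top brass [268. 173.] [2
[... 506 characters left out ...]
] [45.5 39.2] 10 1517.0
scene blue [379.5 118.4] [43.2 34.8] 13 1335.5
scene red [186.6 439.4] [ 7.7 89.8] 24 207.5
scene red [202.8 358.4] [17.2  3.9] 51 54.5
scene brass [220.2 380.8] [11.3 33.2] 45 198.5
scene brass [299.  301.5] [7. 8.] 90 45.5
scene brass [270.2 260.5] [13.2 22.1] 24 216.0
scene brass [405. 248.] [ 6. 24.] 90 130.5
scene brass [371.5 249. ] [14. 17.] 90 188.0
scene brass [347.  244.5] [7.8 6.4] 45 38.0
scene brass [321.2 157.6] [ 3.1 23.6] 33 45.5
scene brass [251.1 140.7] [ 4.2 31.6] 17 99.0
scene brass [366.5 114.8] [ 4.1 28.5] 20 86.0
scene brass [25.9 13.4] [20.4 76.3] 55 639.0
scene wood [270.  261.1] [13.7 20.9] 23 244.0
scene wood [26.1 13.5] [21.1 77.7] 55 716.0
```

```bash
python3 - <<'E'
from h import *
t=snap("top");s=snap("scene")
P=dict(green=((293,270),(298.5,231.5)),blue=((413.5,270.5),(248.5,300.5)),burs=((353.6,276.8),(270,260.8)),btnB=((379,218),(299,301.5)),btnA=((276,205),(347,244.5)),sleeve=((516.8,266.4),(202.8,358.4)),tape=((268,173),(371.5,249)))
for k,(a,b) in P.items():
    X,e=tri(t,a,s,b); print(k,X.round(),e.round(1),'plane20',plane(t,*a,20).round(1), 'scn20',plane(s,*b,20).round(1))
def big(img,lo,hi,pt):
    m=cv2.inRange(cv2.cvtColor(img,cv2.COLOR_RGB2HSV),lo,hi); m=cv2.morphologyEx(m,cv2.MORPH_OPEN,np.ones((3,3)))
    n,l,st,ce=cv2.connectedComponentsWithStats(m); i=l[int(pt[1]),int(pt[0])]
    k=cv2.findContours((l==i).astype(np.uint8),0,2)[0][0]; return i,cv2.minAreaRect(k),cv2.boxPoints(cv2.minAreaRect(k)),st[i]
for nm,c,pt in(("block",t,(421,212)),("flap",t,(188,270)),("vise",t,(325,210)),("bg",t,(450,230))):
    hsv=cv2.cvtColor(c["img"],cv2.COLOR_RGB2HSV); print(nm,hsv[pt[1],pt[0]])
print(plane(t,188,274,135))
i,r,b,st=big(t["img"],(0,0,190),(180,60,255),(188,270)); print("flap",i,r,[plane(t,*p,135).round(1)[:2] for p in b])
# crops
cv2.imwrite("pics/crop1.png",np.hstack([cv2.resize(t["img"][170:300,260:450],None,fx=3,fy=3),cv2.resize(t["img"][240:306,150:226],(200,390))])[...,::-1])
E
```

```text
green [442. 168.  24.] 1.3 plane20 [441.2 168.2  20. ] scn20 [440.6 171.2  20. ]
blue [ 442. -118.   24.] 0.1 plane20 [ 441.9 -119.2   20. ] scn20 [ 440.6 -117.1   20. ]
burs [426.  25.  34.] 0.2 plane20 [425.9  23.6  20. ] scn20 [421.1  31.2  20. ]
btnB [569. -39.  10.] 0.9 plane20 [567.5 -37.6  20. ] scn20 [572.  -42.5  20. ]
btnA [598. 211.  15.] 0.3 plane20 [597.5 210.7  20. ] scn20 [599.7 208.5  20. ]
sleeve [ 451. -342.   74.] 0.8 plane20 [ 453.2 -365.6   20. ] scn20 [ 431.6 -331.1   20. ]
tape [675. 231.  24.] 0.9 plane20 [675.8 231.2  20. ] scn20 [674.8 233.8  20. ]
block [128  15 133]
flap [110   4 173]
vise [129  12 143]
bg [ 90   2 109]
[429.02058778 387.78973418 135.        ]
flap 0 ((319.5, 239.5), (479.0, 639.0), 90.0) [array([1040.2,  827.4]), array([1047.8, -605.9]), array([  13.3, -554.7]), array([  3.6, 765. ])]
```

View pics/crop1.png

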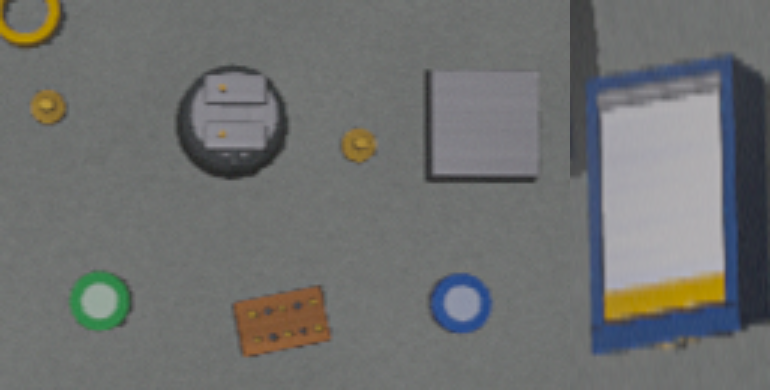

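Crop: two buttons, vise ring centred at crop (232,122), i.e. top-image (337.3,210.7), and block top at (421.3,211.3). The box flap is hinged on its far edge, with the yellow stripe on the near edge.

```bash
python3 - <<'E'
from h import *
t=snap("top")
print("vise",plane(t,337.3,210.7,8),"jaws",plane(t,338.7,207.3,70),"block",plane(t,421.3,211.3,22))
x0,y0=150,240; f=lambda u,v:(x0+(u-570)*76/200,y0+v*66/390)
o=[plane(t,*f(*p),135)[:2].round(1) for p in((587,85),(732,57),(740,325),(594,352))]; print(o,np.mean(o,0))
o=[plane(t,*f(*p),135)[:2].round(1) for p in((598,97),(720,80),(727,300),(603,320))]; print(o,np.mean(o,0))
print([round(proj(t,np.array(p,float))[0]) for p in((598,211,20),)], Ro.from_euler('xyz',ctrl.sense()['tcp_rot']).as_matrix().round(2).tolist())
E
```

```text
vise [586.33075323  62.1740156    8.        ] jaws [585.10051333  62.1847454   70.        ] block [ 584.07670575 -139.07949766   22.        ]
[array([470.6, 456.7]), array([481.5, 338.6]), array([384.7, 329.8]), array([374.3, 447.8])] [427.775 393.225]
[array([466.3, 447.6]), array([473.1, 348.2]), array([393.6, 340.6]), array([385.8, 440.9])] [429.7   394.325]
[276] [[0.97, 0.23, -0.0], [0.23, -0.97, 0.0], [0.0, -0.0, -1.0]]
```

{"method": "step_arm", "body": {"motion": [[1, [0, 0, 0], [0, 0, 0.115]], [1, [0, 0, 0], [0, 0, 0.115]], [1, [0.026, -0.0427, 0], [0, 0, 0]], [1, [0.026, -0.0427, 0], [0, 0, 0]], [1, [0.026, -0.0427, 0], [0, 0, 0]], [1, [0.026, -0.0427, 0], [0, 0, 0]], [1, [0.026, -0.0427, 0], [0, 0, 0]], [1, [0.026, -0.0427, 0], [0, 0, 0]], [1, [0.026, -0.0427, 0], [0, 0, 0]], [1, [0.026, -0.0427, 0], [0, 0, 0]]], "newtons": 30}}

```text
clock: 1.4
position: [339.5, -217.0, 205.8]
tcp_rot: [3.141, -0.001, -0.002]
force: [0.9, -0.6, -0.4]
gripper_width: 94.3
grasp_force: 0.0
```

{"method": "step_arm", "body": {"motion": [[0.6, [0.026, -0.0427, 0], [0, 0, 0]], [0.6, [0.026, -0.0427, 0], [0, 0, 0]], [0.6, [0.026, -0.0427, 0], [0, 0, 0]], [0.6, [0.026, -0.0427, 0], [0, 0, 0]], [0.6, [0.026, -0.0427, 0], [0, 0, 0]], [0.6, [0.026, -0.0427, 0], [0, 0, 0]], [0.6, [0.026, -0.0427, 0], [0, 0, 0]], [0.6, [0.026, -0.0427, 0], [0, 0, 0]], [0.6, [0.026, -0.0427, 0], [0, 0, 0]], [0.6, [0, 0, 0], [0, 0, 0]]]}}

```text
clock: 2.4
position: [575.0, 170.2, 204.5]
tcp_rot: [-3.14, -0.0, 0.004]
force: [-0.7, -0.8, 0.5]
gripper_width: 56.6
grasp_force: 0.0
```

```bash
cat >> h.py <<'E'
def look(name,draw=True):
    c=snap("wrist"); s=ctrl.sense(); print("t",round(s["clock"],1),"tcp",s["position"].round(1),s["tcp_rot"].round(3),"w",round(s["gripper_width"],1))
    if name: cv2.imwrite(f"pics/{name}.png",c["img"][...,::-1])
    return c
E
python3 - <<'E'
from h import *
c=look("w1")
for b in blobs(c["img"],"brass",60): print(*b[:4],plane(c,*b[0],12).round(1))
t=snap("top")
for b in blobs(t["img"],"brass",30,120): print("top",b[0],b[3],plane(t,*b[0],12).round(1))
for b in blobs(t["img"],"red",12): print("red",b[0],b[3])
s=snap("scene")
print("nearbox top",tri(t,(213,372),s,(266,142)),"leftbox",tri(t,(76,238),s,(380,118)))
E
```

```text
t 2.5 tcp [573.7 167.6 204.5] [3.141e+00 1.000e-03 3.000e-03] w 56.5
[384. 466.] [ 22. 384.] 90 4994.0 [235.7  80.5  12. ]
[454.1 402. ] [64.1 11.3] 89 239.0 [339.2  -1.7  12. ]
[180.7 401.9] [10.8 64.2] 2 233.5 [336.7 342.7  12. ]
[449.9 338.2] [17.  47.3] 76 370.5 [429.8  13.5  12. ]
[509.  223.5] [23. 26.] 90 459.5 [569.7 -34.7  12. ]
[278.1 195. ] [23.4 23.1] 72 412.0 [599.1 213.   12. ]
[255.5 118. ] [58. 57.] 90 2613.5 [675.7 233.5  12. ]
[194.1  27.3] [75.7 27.4] 62 1729.5 [755.3 287.2  12. ]
top [366.5 274.4] 32.5 [431.9  -8.1  12. ]
top [532.5 241.5] 112.5 [ 513.7 -408.7   12. ]
top [511.8 235.2] 41.0 [ 528.7 -359.2   12. ]
top [379. 218.] 77.0 [568.5 -38.7  12. ]
top [239.8 127.3] 62.0 [791.5 303.1  12. ]
red [516.7 266.4] 60.0
red [591.7 235. ] 163.0
nearbox top (array([233.46920031, 317.07521093, 190.37583044]), np.float64(2.819063067652208)) leftbox (array([499.34828057, 600.86828786, 193.24223638]), np.float64(1.3873766545285784))
```

View pics/w1.png

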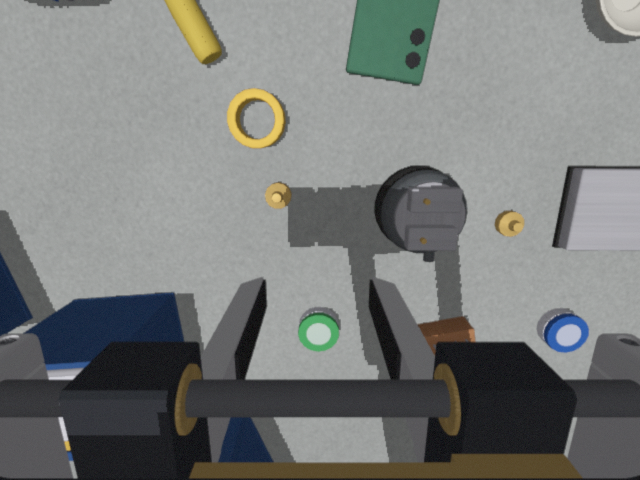

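Wrist picture: button A at (278,195), button B at (509,223), the vise at (421,209) and the green pot at (319,332). They agree with the top view. Going down on A.

{"method": "step_arm", "body": {"motion": [[0.6, [0.0125, -0.022, 0], [0, 0, 0]], [0.6, [0.0125, -0.022, 0], [0, 0, 0]], [0.6, [0, 0, 0.045], [0, 0, 0]], [0.6, [0, 0, 0.045], [0, 0, 0]], [0.6, [0, 0, 0.045], [0, 0, 0]], [0.6, [0, 0, 0], [0, 0, 0]], [0.6, [0, 0, 0], [0, 0, 0]]]}}

```text
clock: 3.25
position: [597.8, 207.8, 70.8]
tcp_rot: [3.141, 0.001, -0.003]
force: [0.7, 0.4, 0.3]
gripper_width: 56.2
grasp_force: 0.0
```

```bash
python3 - <<'E'
from h import *
c=look("w2")
for b in blobs(c["img"],"brass",100): print(*b[:4],plane(c,*b[0],8).round(1),plane(c,*b[0],20).round(1))
E
```

```text
t 3.3 tcp [599.8 208.5  73. ] [-3.141e+00 -3.000e-03 -3.000e-03] w 56.1
[385.  457.5] [ 39. 390.] 90 6014.0 [413.6 150.4   8. ] [426.8 153.3  20. ]
[449.2 399.1] [70.8 19.3] 79 454.0 [474.1 101.    8. ] [484.3 106.4  20. ]
[185.9 399.3] [19.2 70.3] 9 488.5 [474.3 316.5   8. ] [484.5 311.1  20. ]
[631.5 290.5] [33. 15.] 90 318.0 [570.2 -24.1   8. ] [575.6 -12.6  20. ]
[310. 254.] [36. 38.] 0 1066.0 [599.2 213.9   8. ] [603.2 213.6  20. ]
[278.5 144. ] [90. 87.] 90 6123.5 [675.5 234.    8. ] [675.7 232.7  20. ]
[194.2  22.4] [76.2 43. ] 60 2535.5 [746.2 282.4   8. ] [742.9 278.7  20. ]
```

View pics/w2.png

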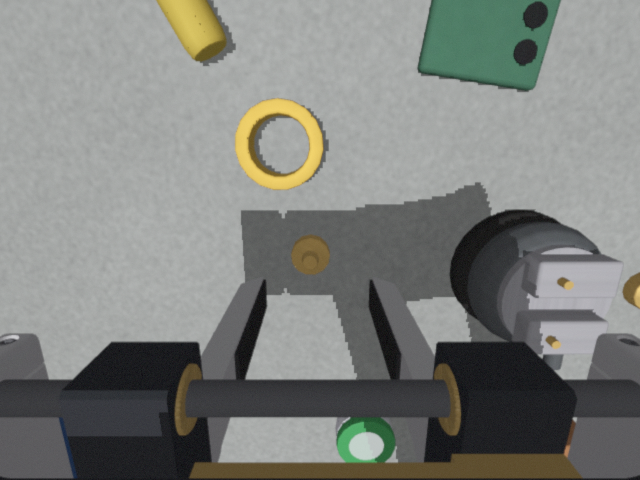

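The button is at (310,254), about 5 mm left of the TCP line. Closing on it.

{"method": "step_arm", "body": {"motion": [[0.6, [0, -0.005, 0.03], [0, 0, 0]], [0.6, [0, 0, 0.028], [0, 0, 0]], [0.6, [0, 0, 0.01], [0, 0, 0]], [0.2, [0, 0, 0], [0, 0, 0]], [0.2, [0, 0, 0], [0, 0, 0]], [0.2, [0, 0, 0], [0, 0, 0]], [0.2, [0, 0, 0], [0, 0, 0]], [0.2, [0, 0, 0], [0, 0, 0]]], "newtons": 40}}

```text
clock: 4.1
position: [599.9, 214.4, 4.4]
tcp_rot: [-3.141, -0.003, -0.001]
force: [-0.3, -1.5, 5.0]
gripper_width: 26.1
grasp_force: 40.0
```

{"method": "step_arm", "body": {"motion": [[0.2, [0, 0, -0.045], [0, 0, 0]], [0.2, [0, 0, -0.045], [0, 0, 0]], [0.2, [0, 0, -0.045], [0, 0, 0]], [0.2, [0, 0, -0.045], [0, 0, 0]], [0.2, [-0.0345, -0.036, 0], [0, 0, 0]], [0.2, [-0.0345, -0.036, 0], [0, 0, 0]], [0.2, [-0.0345, -0.036, 0], [0, 0, 0]], [0.2, [-0.0345, -0.036, 0], [0, 0, 0]], [0.2, [-0.0345, -0.036, 0], [0, 0, 0]], [0.2, [0, 0, 0], [0, 0, -0.09]]]}}

```text
clock: 5.1
position: [420.9, 398.6, 182.4]
tcp_rot: [-3.14, 0.002, 0.098]
force: [0.5, -1.2, 0.1]
gripper_width: 26.3
grasp_force: 40.0
```

```bash
python3 - <<'E'
from h import *
c=look("w3"); print(ctrl.sense()["grasp_force"])
for b in blobs(c["img"],"brass",100): print(*b[:4],plane(c,*b[0],135).round(1))
E
```

```text
t 5.2 tcp [423.1 396.8 182.5] [-3.141e+00  1.000e-03  1.000e-01] w 26.0
39.99160306993872
[306.5 465.5] [ 23. 389.] 90 6133.0 [245.2 391.  135. ]
[380.7 399.5] [69.3 11.4] 88 355.5 [315.4 340.3 135. ]
[253.7 399.5] [10.7 69.3] 2 339.5 [305.6 437.2 135. ]
[380.5 299. ] [12. 21.] 90 228.0 [398.8 353.  135. ]
[259.5 297. ] [12. 11.] 90 113.5 [391.9 437.3 135. ]
[317. 296.] [50. 48.] 90 1932.0 [396.6 397.4 135. ]
[636. 253.] [38.  6.] 90 132.0 [449.4 187.6 135. ]
[ 29.9 188.3] [26.9 63.8] 82 1522.5 [453.1 587.5 135. ]
```

View pics/w3.png

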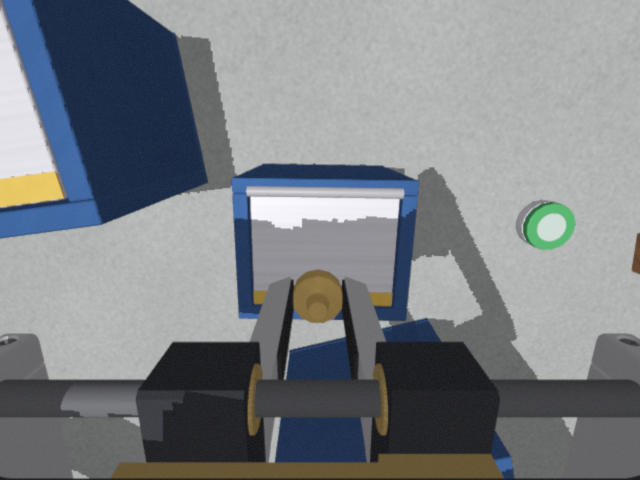

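Wrist picture: the button is held at (317,296), with the flap opening below it from about (250,192) to (400,306). The yaw agrees.

```bash
python3 - <<'E'
from h import *
c=look(None)
for p in((234,180),(417,180),(409,318),(238,318),(250,192),(401,192),(393,306),(254,306)): print(plane(c,*p,135).round(1)[:2])
E
```

```text
t 5.2 tcp [424.5 395.7 182.5] [3.141 0.    0.092] w 26.2
[473.4 455.9]
[485.1 340.5]
[388.5 328.7]
[376.2 449.7]
[466.8 445.5]
[476.5 349.3]
[396.7 341.5]
[386.8 438.9]
```

{"method": "step_arm", "body": {"motion": [[0.2, [0.006, 0.002, 0], [0, 0, 0]], [0.2, [0, 0, 0.03], [0, 0, 0]], [0.2, [0, 0, 0.025], [0, 0, 0]], [0.2, [0, 0, 0.02], [0, 0, 0]], [0.2, [0, 0, 0.02], [0, 0, 0]], [0.2, [0, 0, 0], [0, 0, 0]]]}}

```text
clock: 5.8
position: [430.4, 390.5, 84.4]
tcp_rot: [3.139, 0.008, 0.085]
force: [-4.7, -0.5, -0.6]
gripper_width: 26.1
grasp_force: 40.0
```

{"method": "step_arm", "body": {"motion": [[0.55, [0, 0, 0], [0, 0, 0]], [0.55, [0, 0, 0], [0, 0, 0]], [0.55, [0, 0, 0], [0, 0, 0]], [0.55, [0, 0, 0], [0, 0, 0]], [0.55, [0, 0, 0], [0, 0, 0]], [0.55, [0, 0, -0.03], [0, 0, 0]], [0.55, [0, 0, -0.04], [0, 0, 0]], [0.55, [0, 0, -0.04], [0, 0, 0]], [0.55, [0.04, 0.012, 0], [0, 0, 0]]]}}

```text
clock: 6.7
position: [475.6, 388.6, 206.5]
tcp_rot: [-3.135, -0.015, 0.094]
force: [0.9, 0.8, 0.7]
gripper_width: 51.8
grasp_force: 0.0
```

```bash
python3 - <<'E'
from h import *
c=look("w4")
for b in blobs(c["img"],"brass",100): print(*b[:4])
t=snap("top")
for b in blobs(t["img"],"brass",30,600): print("top",b[0],b[1],b[3],plane(t,*b[0],12).round(1))
E
```

```text
t 6.8 tcp [483.1 384.8 203.4] [-3.139 -0.018  0.088] w 52.0
[372.5 465.5] [ 23. 389.] 90 6066.5
[437.  399.5] [70.1 19.6] 85 591.0
[197.3 399.4] [19.3 70.1] 5 608.0
[311.  348.3] [105.9  10.9] 1 1026.5
[617. 295.] [46. 44.] 90 1452.0
[ 40.7 274.1] [21.1 85. ] 82 1630.5
[505.5  31. ] [62. 67.] 90 3335.0
top [242.2 388.9] [ 6.9 23.6] 137.0 [160.9 285.5  12. ]
top [200.1 288.7] [ 4.4 16.1] 53.5 [395.1 390.7  12. ]
top [353.6 276.8] [17.8 29. ] 469.0 [426.   22.9  12. ]
top [ 50.9 268.3] [6.3 8. ] 40.0 [441.6 751.2  12. ]
top [532.5 241.5] [13. 13.] 112.5 [ 513.7 -408.7   12. ]
top [511.2 235.3] [17.3  3.9] 40.5 [ 528.4 -357.7   12. ]
top [379. 218.] [9.8 9.8] 76.0 [568.5 -38.7  12. ]
top [268. 173.] [22. 22.] 383.5 [677.6 232.   12. ]
top [244.1 136.7] [31.8  9.4] 260.5 [767.9 292.   12. ]
```

View pics/w4.png

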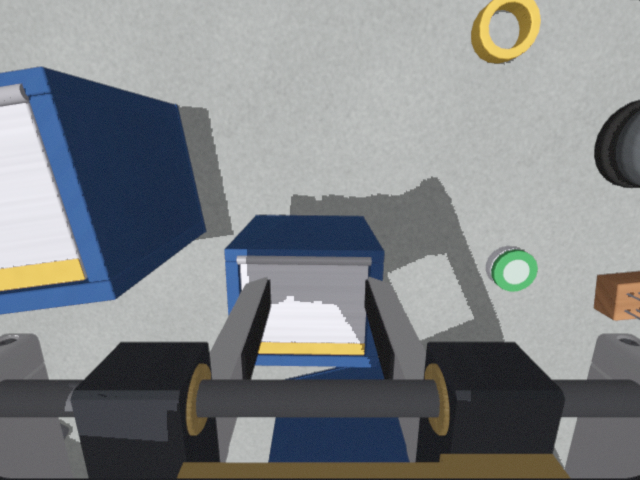

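Button A is in the box and the flap is shut (yellow stripe level, no brass in view). Next is button B.

{"method": "step_arm", "body": {"motion": [[0.55, [0, 0, 0], [0, 0.015, 0.09]], [0.55, [0.0096, 0.047, 0], [0, 0, 0]], [0.55, [0.0096, 0.047, 0], [0, 0, 0]], [0.55, [0.0096, 0.047, 0], [0, 0, 0]], [0.55, [0.0096, 0.047, 0], [0, 0, 0]], [0.55, [0.0096, 0.047, 0], [0, 0, 0]], [0.55, [0.0096, 0.047, 0], [0, 0, 0]], [0.55, [0.0096, 0.047, 0], [0, 0, 0]], [0.55, [0.0096, 0.047, 0], [0, 0, 0]], [0.55, [0.0096, 0.047, 0], [0, 0, 0]]]}}

```text
clock: 7.8
position: [559.3, -40.9, 198.4]
tcp_rot: [3.141, -0.016, -0.001]
force: [0.8, 0.7, 0.2]
gripper_width: 51.7
grasp_force: 0.0
```

{"method": "step_arm", "body": {"motion": [[0.55, [0, 0, 0.04], [0, 0, 0]], [0.55, [0, 0, 0.04], [0, 0, 0]], [0.55, [0, 0, 0.03], [0, 0, 0]], [0.55, [0, 0, 0], [0, 0, 0]], [0.55, [0, 0, 0], [0, 0, 0]]]}}

```text
clock: 8.3
position: [560.7, -38.6, 88.5]
tcp_rot: [-3.141, -0.015, -0.001]
force: [0.4, 0.1, 0.8]
gripper_width: 51.8
grasp_force: 0.0
```

```bash
python3 - <<'E'
from h import *
c=look("w5")
for b in blobs(c["img"],"brass",100): print(*b[:4],plane(c,*b[0],8).round(1))
E
```

```text
t 8.3 tcp [562.  -38.7  90. ] [ 3.141e+00 -1.800e-02 -1.000e-03] w 51.8
[372.5 466. ] [ 22. 389.] 90 5952.5 [352.2 -88.6   8. ]
[263.4 425.6] [19.4 44.1] 81 438.0 [397.4  10.5   8. ]
[237.9 429. ] [ 7.3 24.7] 18 107.0 [393.7  33.4   8. ]
[438.7 399.2] [70.4 17.5] 80 413.0 [ 425.3 -143.3    8. ]
[196.  399.2] [17.7 70.2] 11 414.0 [425.2  68.1   8. ]
[318.  239.5] [35. 34.] 90 930.5 [569.2 -38.2   8. ]
```

View pics/w5.png

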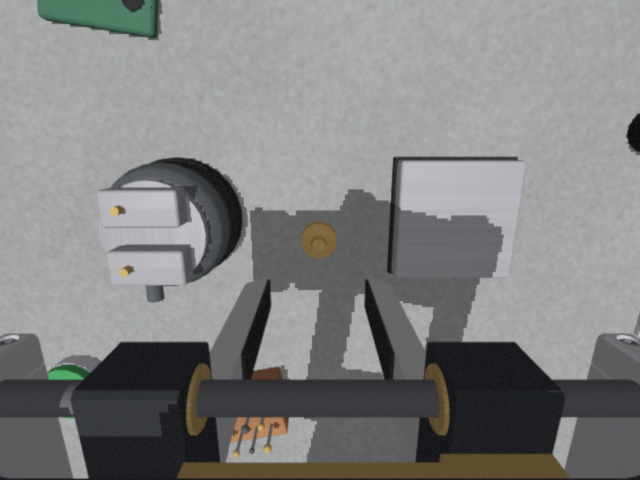

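Button B is at (318,240), centred between the fingers and 7 mm ahead. The gaps to the vise and block allow the half-open fingers.

{"method": "step_arm", "body": {"motion": [[0.55, [0.007, 0, 0], [0, -0.017, 0]], [0.55, [0, 0, 0.035], [0, 0, 0]], [0.55, [0, 0, 0.035], [0, 0, 0]], [0.55, [0, 0, 0.016], [0, 0, 0]], [0.2, [0, 0, 0], [0, 0, 0]], [0.2, [0, 0, 0], [0, 0, 0]], [0.2, [0, 0, 0], [0, 0, 0]], [0.2, [0, 0, 0], [0, 0, 0]]]}}

```text
clock: 9.15
position: [569.9, -38.8, 5.2]
tcp_rot: [3.141, -0.003, -0.001]
force: [0.5, -0.4, 3.8]
gripper_width: 25.8
grasp_force: 40.0
```

{"method": "step_arm", "body": {"motion": [[0.2, [0, 0, -0.045], [0, 0, 0]], [0.2, [0, 0, -0.045], [0, 0, 0]], [0.2, [0, 0, -0.045], [0, 0, 0]], [0.2, [0, 0, -0.043], [0, 0, 0]], [0.2, [-0.0156, -0.047, 0], [0, 0, 0]], [0.2, [-0.0156, -0.047, 0], [0, 0, 0]], [0.2, [-0.0156, -0.047, 0], [0, 0, 0]], [0.2, [-0.0156, -0.047, 0], [0, 0, 0]], [0.2, [-0.0156, -0.047, 0], [0, 0, 0]], [0.2, [-0.0156, -0.047, 0], [0, 0, 0]]]}}

```text
clock: 10.15
position: [474.0, 245.5, 182.3]
tcp_rot: [-3.14, -0.0, -0.001]
force: [0.2, -0.3, 0.1]
gripper_width: 25.8
grasp_force: 40.0
```

{"method": "step_arm", "body": {"motion": [[0.2, [-0.0156, -0.047, 0], [0, 0, 0]], [0.2, [-0.0156, -0.047, 0], [0, 0, 0]], [0.2, [-0.0156, -0.047, 0], [0, 0, 0]], [0.2, [0, 0, 0], [0, 0, -0.1]], [0.2, [0, 0, 0], [0, 0, 0]], [0.2, [0, 0, 0], [0, 0, 0]]]}}

```text
clock: 10.75
position: [428.1, 384.5, 181.7]
tcp_rot: [-3.141, 0.001, 0.097]
force: [0.0, 0.3, -0.7]
gripper_width: 26.1
grasp_force: 40.0
```

{"method": "step_arm", "body": {"motion": [[0.2, [0.004, -0.009, 0], [0, 0, 0]], [0.2, [0, 0, 0.03], [0, 0, 0]], [0.2, [0, 0, 0.025], [0, 0, 0]], [0.2, [0, 0, 0.02], [0, 0, 0]], [0.2, [0, 0, 0.02], [0, 0, 0]], [0.2, [0, 0, 0], [0, 0, 0]], [0.2, [0, 0, 0], [0, 0, 0]]]}}

```text
clock: 11.45
position: [429.3, 392.9, 85.2]
tcp_rot: [3.141, 0.007, 0.097]
force: [-3.4, -0.5, -1.2]
gripper_width: 25.8
grasp_force: 40.0
```

{"method": "step_arm", "body": {"motion": [[0.55, [0, 0, 0], [0, 0, 0]], [0.55, [0, 0, 0], [0, 0, 0]], [0.55, [0, 0, 0], [0, 0, 0]], [0.55, [0, 0, 0], [0, 0, 0]], [0.55, [0, 0, 0], [0, 0, 0]], [0.55, [0, 0, -0.03], [0, 0, 0]], [0.55, [0, 0, -0.04], [0, 0, 0]], [0.55, [0, 0, -0.04], [0, 0, 0]], [0.55, [0.04, 0.012, 0], [0, 0, 0]], [0.7, [0, 0, 0], [0, 0, 0.1]]]}}

```text
clock: 12.45
position: [478.4, 385.1, 199.1]
tcp_rot: [-3.14, -0.008, -0.006]
force: [-0.1, 0.0, -0.2]
gripper_width: 56.9
grasp_force: 0.0
```

```bash
python3 - <<'E'
from h import *
c=look("w6")
for b in blobs(c["img"],"brass",100): print(*b[:4])
for b in blobs(c["img"],"green",200): print('g',*b[:4],plane(c,*b[0],22).round(1))
t=snap("top");s=snap("scene")
for n,q in(("top",t),("scene",s)):
  for b in blobs(q["img"],"brass",30,120): print(n,b[0],b[1],b[3],plane(q,*b[0],12).round(1))
  for k in("blue","green","red"):
    for b in blobs(q["img"],k,100,300): print(n,k,b[0],plane(q,*b[0],22).round(1))
E
```

```text
t 12.5 tcp [475.9 385.  197.6] [-3.141 -0.004 -0.01 ] w 60.3
[386.  465.5] [ 23. 390.] 90 6081.0
[448.4 399.4] [70.3 21. ] 84 634.5
[186.  399.4] [20.8 70.3] 6 632.0
[308.9 356.5] [ 11.3 122.7] 85 1183.0
[ 35.8 308.4] [21.6 78.1] 77 1491.5
[623.5 270. ] [48. 31.] 90 1216.5
[485.5  21.5] [43. 69.] 90 1480.5
g [519.8 254.3] [41.  44.5] 45 1421.5 [442.5 172.6  22. ]
top [200.1 288.7] [ 4.4 16.1] 55.5 [395.1 390.7  12. ]
top [ 51.2 268.2] [6.3 8.5] 42.0 [441.9 750.5  12. ]
top [532.5 241.5] [13. 13.] 112.5 [ 513.7 -408.7   12. ]
top [511.7 235.4] [18.2  3.9] 41.5 [ 528.2 -358.9   12. ]
top blue [413.5 270.5] [ 441.8 -118.8   22. ]
top blue [147.3 101.7] [851.1 529.8  22. ]
top green [293. 270.] [441.1 168.1  22. ]
top red [591.6 235. ] [ 529.4 -545.7   22. ]
scene [320.8 158.2] [ 3.1 22.2] 42.5 [342.9 486.7  12. ]
scene [251.1 140.7] [ 4.2 31.6] 99.0 [ 81.5 427.6  12. ]
scene blue [248.5 300.5] [ 441.3 -117.8   22. ]
scene blue [264.6 143.1] [136.  435.9  22. ]
scene blue [380.6 118.5] [442.  767.1  22. ]
scene green [298.5 231. ] [440.3 171.7  22. ]
scene red [186.6 439.4] [ 526.9 -526.9   22. ]
```

View pics/w6.png

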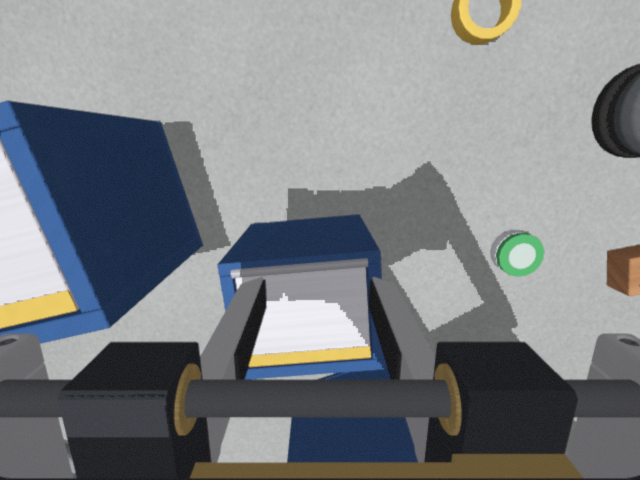

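Both buttons are gone and the flap is shut. The green pot is at (520,254). Fetching it next.

{"method": "step_arm", "body": {"motion": [[0.7, [-0.0068, 0.0432, 0], [0, 0, 0]], [0.7, [-0.0068, 0.0432, 0], [0, 0, 0]], [0.7, [-0.0068, 0.0432, 0], [0, 0, 0]], [0.7, [-0.0068, 0.0432, 0], [0, 0, 0]], [0.7, [-0.0068, 0.0432, 0], [0, 0, 0]], [0.7, [0, 0, 0.04], [0, 0, 0]], [0.7, [0, 0, 0.04], [0, 0, 0]], [0.7, [0, 0, 0.03], [0, 0, 0]], [0.7, [0, 0, 0], [0, 0, 0]], [0.7, [0, 0, 0], [0, 0, 0]]]}}

```text
clock: 13.6
position: [437.2, 170.2, 86.0]
tcp_rot: [-3.142, 0.003, 0.0]
force: [-0.5, 0.5, 0.9]
gripper_width: 65.5
grasp_force: 0.0
```

```bash
python3 - <<'E'
from h import *
c=look(None)
for b in blobs(c["img"],"green",200): print('g',*b[:4],plane(c,*b[0],20).round(1))
t=snap("top"); h=cv2.cvtColor(t["img"],cv2.COLOR_RGB2HSV)
m=cv2.inRange(h,(0,110,40),(9,255,255))|cv2.inRange(h,(165,110,40),(180,255,255))
for k in cv2.findContours(m,0,2)[0]:
  if cv2.contourArea(k)>40: print("red?",cv2.boundingRect(k))
E
```

```text
t 13.7 tcp [438.6 170.5  87.2] [-3.141 -0.     0.   ] w 65.7
g [318.5 248. ] [62. 63.] 90 3046.0 [442.1 170.1  20. ]
red? (511, 256, 12, 22)
red? (544, 228, 96, 17)
```

{"method": "step_arm", "body": {"motion": [[0.7, [0.0035, 0, 0.035], [0, 0, 0]], [0.7, [0, 0, 0.035], [0, 0, 0]], [0.7, [0, 0, 0.012], [0, 0, 0]], [0.3, [0, 0, 0], [0, 0, 0]], [0.3, [0, 0, 0], [0, 0, 0]], [0.3, [0, 0, 0], [0, 0, 0]], [0.3, [0, 0, 0], [0, 0, 0]]], "newtons": 30}}

```text
clock: 14.4
position: [443.0, 170.7, 5.9]
tcp_rot: [-3.14, -0.002, -0.001]
force: [-0.4, 0.0, 3.0]
gripper_width: 47.7
grasp_force: 30.0
```

{"method": "step_arm", "body": {"motion": [[0.3, [0, 0, -0.04], [0, 0, 0]], [0.3, [0, 0, -0.04], [0, 0, 0]], [0.3, [0, 0, -0.04], [0, 0, 0]], [0.3, [0.0284, 0.0418, 0], [0, 0, 0]], [0.3, [0.0284, 0.0418, 0], [0, 0, 0]], [0.3, [0.0284, 0.0418, 0], [0, 0, 0]], [0.3, [0.0284, 0.0418, 0], [0, 0, 0]], [0.3, [0.0284, 0.0418, 0], [0, 0, 0]], [0.3, [0, 0, 0], [0, 0, 0]], [0.3, [0, 0, 0], [0, 0, 0]]]}}

```text
clock: 15.4
position: [581.6, -37.7, 123.8]
tcp_rot: [-3.14, 0.002, -0.004]
force: [-0.4, 0.3, -1.1]
gripper_width: 47.1
grasp_force: 30.0
```

```bash
python3 - <<'E'
from h import *
c=look("w7")
for b in blobs(c["img"],"green",200): print('g',*b[:4])
t=snap("top"); s=snap("scene")
cv2.imwrite("pics/c7.png",np.hstack([c["img"][100:400],cv2.resize(s["img"][250:350,250:320],(210,300))])[:, :800,::-1])
E
```

```text
t 15.4 tcp [580.8 -36.5 123.5] [-3.14e+00  3.00e-03 -2.00e-03] w 47.0
g [317.3 304.3] [88.4 87.7] 45 6089.5
```

View pics/w7.png

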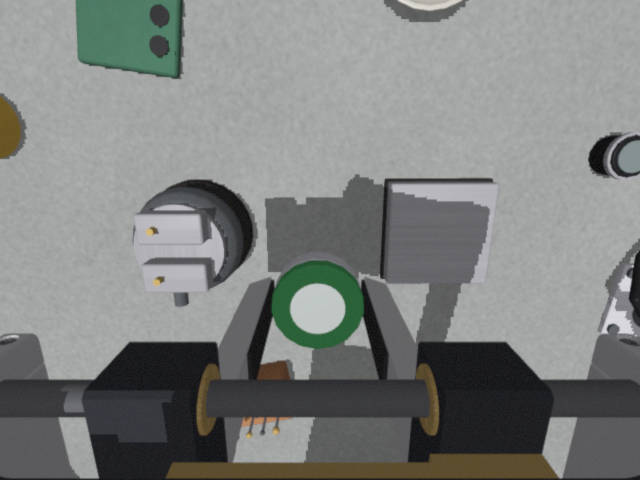

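```bash
python3 - <<'E'
from h import *
c=look(None)
o=[plane(c,*p,22)[:2] for p in((388,181),(496,181),(488,283),(384,281))]; print(np.round(o,1),np.mean(o,0))
print("jaws",plane(c,174.5,252.5,70),"ring right edge",[plane(c,254,232,z).round(1) for z in(3,10)],"ring top",plane(c,200,180,10))
E
```

```text
t 15.6 tcp [580.5 -35.3 123.6] [-3.141e+00  3.000e-03  1.000e-03] w 47.3
[[ 629.4  -90. ]
 [ 629.5 -174.7]
 [ 543.  -180.3]
 [ 544.7  -91.4]] [ 586.66688193 -134.09454298]
jaws [585.7744351   64.17342025  70.        ] ring right edge [array([582.8,  21. ,   3. ]), array([584.7,  19.7,  10. ])] ring top [628.67713572  61.81772844  10.        ]
```

{"method": "step_arm", "body": {"motion": [[0.3, [0.005, 0.001, 0.03], [0, 0, 0]], [0.3, [0, 0, 0.04], [0, 0, 0]], [0.3, [0, 0, 0.03], [0, 0, 0]], [0.3, [0, 0, 0.011], [0, 0, 0]], [0.3, [0, 0, 0], [0, 0, 0]], [0.3, [0, 0, 0], [0, 0, 0]]]}}

```text
clock: 16.2
position: [587.2, -37.4, 14.0]
tcp_rot: [-3.141, -0.0, -0.0]
force: [0.0, 0.1, -0.5]
gripper_width: 47.7
grasp_force: 30.0
```

{"method": "step_arm", "body": {"motion": [[0.3, [0, 0, 0.005], [0, 0, 0]], [0.3, [0, 0, 0.003], [0, 0, 0]], [0.3, [0, 0, 0], [0, 0, 0]], [0.62, [0, 0, 0], [0, 0, 0]], [0.62, [0, 0, 0], [0, 0, 0]], [0.62, [0, 0, 0], [0, 0, 0]], [0.62, [0, 0, -0.03], [0, 0, 0]], [0.62, [0, 0, -0.045], [0, 0, 0]], [0.62, [0, 0, -0.045], [0, 0, 0]], [0.7, [-0.01, 0, 0], [0, 0, 0]]]}}

```text
clock: 17.2
position: [582.8, -39.1, 132.5]
tcp_rot: [3.139, -0.014, -0.001]
force: [1.0, 0.2, -0.1]
gripper_width: 63.5
grasp_force: 0.0
```

```bash
python3 - <<'E'
from h import *
c=look("w8")
for k in("green","blue"):
  for b in blobs(c["img"],k,200): print(k,*b[:4],plane(c,*b[0],22).round(1))
t=snap("top");s=snap("scene")
for n,q in(("top",t),("scene",s)):
  for k in("blue","green"):
    for b in blobs(q["img"],k,90,300): print(n,k,b[0],plane(q,*b[0],22).round(1))
E
```

```text
t 17.2 tcp [578.2 -38.3 128.7] [ 3.141e+00 -5.000e-03 -1.000e-03] w 65.1
green [315.5 235.5] [53. 53.] 90 2196.5 [586.7 -37.   22. ]
blue [384.7 370.4] [13.2 24.7] 48 237.0 [ 454.6 -102.3   22. ]
top blue [158.4 104.3] [844.8 502.3  22. ]
scene blue [268.2 135. ] [125.4 476.2  22. ]
```

{"method": "step_arm", "body": {"motion": [[0.7, [-0.034, 0.02, 0], [0, 0, 0]], [0.7, [-0.034, 0.02, 0], [0, 0, 0]], [0.7, [-0.034, 0.02, 0], [0, 0, 0]], [0.7, [-0.037, 0.02, 0], [0, 0, 0]], [0.7, [0, 0, 0.04], [0, 0, 0]], [0.7, [0, 0, 0], [0, 0, 0]], [0.7, [0, 0, 0], [0, 0, 0]]]}}

```text
clock: 18.05
position: [435.5, -116.7, 83.1]
tcp_rot: [-3.138, 0.007, -0.001]
force: [0.3, -0.4, -0.1]
gripper_width: 65.5
grasp_force: 0.0
```

```bash
python3 - <<'E'
from h import *
c=look(None)
for k in("blue",):
  for b in blobs(c["img"],k,200): print(k,*b[:4],plane(c,*b[0],20).round(1))
E
```

```text
t 18.1 tcp [ 437.1 -117.1   84.2] [-3.14e+00  4.00e-03 -1.00e-03] w 65.6
blue [320.5 247. ] [64.3 64.3] 45 3202.5 [ 441.8 -117.9   20. ]
```

{"method": "step_arm", "body": {"motion": [[0.7, [0.0045, 0.001, 0.035], [0, 0, 0]], [0.7, [0, 0, 0.033], [0, 0, 0]], [0.7, [0, 0, 0.01], [0, 0, 0]], [0.3, [0, 0, 0], [0, 0, 0]], [0.3, [0, 0, 0], [0, 0, 0]], [0.3, [0, 0, 0], [0, 0, 0]], [0.3, [0, 0, 0], [0, 0, 0]]]}}

```text
clock: 18.8
position: [443.2, -119.2, 8.4]
tcp_rot: [3.141, -0.001, -0.001]
force: [1.3, -0.1, 2.1]
gripper_width: 47.5
grasp_force: 30.0
```

```bash
python3 - <<'E'
from h import *
t=snap("top")
h=cv2.cvtColor(t["img"],cv2.COLOR_RGB2HSV); print(h[130,315])
m=cv2.inRange(h,(55,90,20),(95,255,130)); m[:90]=0; m[170:]=0; m[:,:295]=0; m[:,360:]=0
k=max(cv2.findContours(m,0,2)[0],key=cv2.contourArea)
print(cv2.minAreaRect(k),[plane(t,*p,9).round(1)[:2] for p in cv2.boxPoints(cv2.minAreaRect(k))])
c=snap("wrist"); T=ctrl.sense()
# w7 pose reuse
R=Ro.from_euler('xyz',[np.pi,0,0]).as_matrix(); M=np.eye(4);M[:3,:3]=R;M[:3,3]=[580.5,-36,123.5]
M=np.linalg.inv(M@c["T_tool_cam"]); c["R"]=M[:3,:3];c["t"]=M[:3,3]
print([plane(c,*p,9).round(1)[:2] for p in((79,60),(180,77))])
E
```

```text
[ 77 107  88]
((324.3533630371094, 127.91653442382812), (28.951759338378906, 62.05077362060547), 9.090276718139648) [array([720.6, 141.5]), array([875.7, 118.4]), array([864.4,  47.3]), array([709.6,  71.2])]
[array([718.4, 144.3]), array([706.7,  69.5])]
```

{"method": "step_arm", "body": {"motion": [[0.3, [0, 0, -0.04], [0, 0, 0]], [0.3, [0, 0, -0.04], [0, 0, 0]], [0.3, [0, 0, -0.04], [0, 0, 0]], [0.3, [0.038, -0.0303, 0], [0, 0, 0]], [0.3, [0.038, -0.0303, 0], [0, 0, 0]], [0.3, [0.038, -0.0303, 0], [0, 0, 0]], [0.3, [0.038, -0.0303, 0], [0, 0, 0]], [0.3, [0.038, -0.0303, 0], [0, 0, 0]], [0.3, [0.038, -0.0303, 0], [0, 0, 0]], [0.3, [0, 0, 0], [0, 0, 0]]]}}

```text
clock: 19.9
position: [673.1, 66.9, 125.1]
tcp_rot: [-3.139, 0.001, 0.003]
force: [-0.6, 0.9, 0.0]
gripper_width: 47.3
grasp_force: 30.0
```

{"method": "step_arm", "body": {"motion": [[0.3, [0, 0, 0], [0, 0, 0]]]}}

```text
clock: 20.0
position: [669.7, 63.6, 125.4]
tcp_rot: [-3.141, 0.004, 0.0]
force: [-1.0, -1.1, 0.0]
gripper_width: 47.2
grasp_force: 30.0
```

```bash
python3 - <<'E'
from h import *
c=look("w9"); print(ctrl.sense()["grasp_force"])
for k in("blue",):
  for b in blobs(c["img"],k,200): print(k,*b[:4])
E
```

```text
t 20.1 tcp [669.1  62.7 125.7] [-3.141e+00  4.000e-03 -1.000e-03] w 47.7
29.99980241060257
blue [317.9 302.8] [90.8 85.7] 18 6038.5
```

View pics/w9.png

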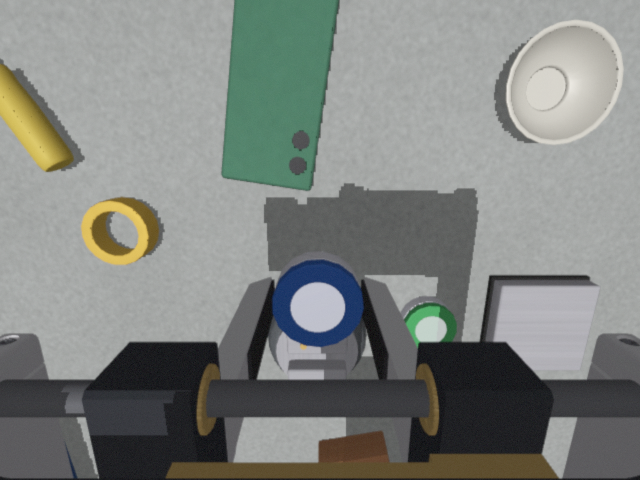

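The blue pot is held at (318,303). The phone's near edge (223,177)–(311,189) stays clear, at about x=707. Lowering behind the vise at x≈678.

{"method": "step_arm", "body": {"motion": [[0.3, [0.009, 0, 0.03], [0, 0, 0]], [0.3, [0, 0, 0.04], [0, 0, 0]], [0.3, [0, 0, 0.03], [0, 0, 0]], [0.3, [0, 0, 0.012], [0, 0, 0]], [0.3, [0, 0, 0], [0, 0, 0]], [0.3, [0, 0, 0], [0, 0, 0]]]}}

```text
clock: 20.65
position: [679.7, 62.3, 16.3]
tcp_rot: [-3.141, -0.0, -0.002]
force: [0.1, -1.0, -1.0]
gripper_width: 47.7
grasp_force: 30.0
```

{"method": "step_arm", "body": {"motion": [[0.3, [-0.001, -0.001, 0.005], [0, 0, 0]], [0.3, [0, 0, 0.004], [0, 0, 0]], [0.3, [0, 0, 0], [0, 0, 0]], [0.62, [0, 0, 0], [0, 0, 0]], [0.62, [0, 0, 0], [0, 0, 0]], [0.62, [0, 0, 0], [0, 0, 0]], [0.62, [0, 0, -0.03], [0, 0, 0]], [0.62, [0, 0, -0.045], [0, 0, 0]], [0.62, [0, 0, -0.045], [0, 0, 0]], [0.7, [-0.01, 0, 0], [0, 0, 0]]]}}

```text
clock: 21.65
position: [674.7, 63.7, 134.6]
tcp_rot: [-3.141, -0.015, -0.001]
force: [0.4, -0.2, 0.6]
gripper_width: 63.0
grasp_force: 0.0
```

```bash
python3 - <<'E'
from h import *
c=look("w10")
for k in("green","blue"):
  for b in blobs(c["img"],k,200): print(k,*b[:4],plane(c,*b[0],22).round(1))
t=snap("top")
for b in blobs(t["img"],"wood",100,900): print("wood",b[0],b[1],b[2],plane(t,*b[0],32).round(1),[plane(t,*p,32).round(1)[:2] for p in cv2.boxPoints(cv2.minAreaRect(b[4]))])
E
```

```text
t 21.7 tcp [670.2  63.9 130.5] [-3.141e+00 -6.000e-03 -1.000e-03] w 64.5
green [438.4 323.2] [46.1 22.2] 59 457.5 [595.3 -46.2  22. ]
blue [317.  235.5] [53. 53.] 45 2219.0 [678.2  64.9  22. ]
```

{"method": "step_arm", "body": {"motion": [[1, [-0.049, 0.008, 0], [0, 0, 0]], [1, [-0.049, 0.008, 0], [0, 0, 0]], [1, [-0.049, 0.008, 0], [0, 0, 0]], [1, [-0.049, 0.008, 0], [0, 0, 0]], [1, [-0.049, 0.008, 0], [0, 0, 0]], [1, [0, 0, 0], [0, 0, -0.1]], [1, [0, 0, 0], [0, 0, -0.09]], [1, [0, 0, 0], [0, 0, 0]]]}}

```text
clock: 22.55
position: [420.9, 24.4, 124.0]
tcp_rot: [-3.139, 0.006, 0.188]
force: [-0.2, -0.8, -0.5]
gripper_width: 94.2
grasp_force: 0.0
```

```bash
python3 - <<'E'
from h import *
c=look("w11")
for b in blobs(c["img"],"wood",500): print("wood",*b[:4],plane(c,*b[0],32).round(1))
t=snap("top")
for k in("wood","green","blue"):
  for b in blobs(t["img"],k,60,900): print("top",k,b[0],b[1],b[2],plane(t,*b[0],32).round(1))
E
```

```text
t 22.6 tcp [421.6  24.3 124.4] [-3.14   0.005  0.187] w 94.2
wood [318.5 234. ] [58. 87.] 90 4385.5 [429.   26.2  32. ]
top green [379. 210.] [18. 18.] 90 [585.1 -36.   32. ]
top green [580.   41.5] [56. 11.] 0 [1005.2 -531.    32. ]
top green [25.5 39. ] [12. 51.] 90 [1004.1  831.5   32. ]
top blue [185.  274.4] [45.6 55.6] 86 [428.9 422.4  32. ]
top blue [337.  172.5] [18. 19.] 0 [675.3  64.3  32. ]
top blue [157.  102.9] [38.   9.5] 18 [844.4 502.4  32. ]
top blue [63.4 70.7] [31.   3.6] 17 [924.  734.2  32. ]
```

View pics/w11.png

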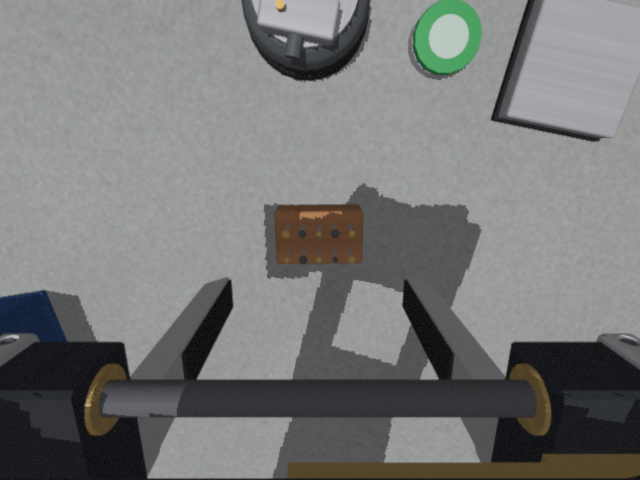

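The bur block is at (318,238), aligned with the tool yaw of 0.19. Gripping it across its ends.

{"method": "step_arm", "body": {"motion": [[1, [0.005, 0, 0.03], [0, 0, 0]], [1, [0, 0, 0.04], [0, 0, 0]], [1, [0, 0, 0.03], [0, 0, 0]], [1, [0, 0, 0.015], [0, 0, 0]], [0.5, [0, 0, 0], [0, 0, 0]], [0.5, [0, 0, 0], [0, 0, 0]], [0.5, [0, 0, 0], [0, 0, 0]], [0.5, [0, 0, 0], [0, 0, 0]]], "newtons": 40}}

```text
clock: 23.45
position: [429.0, 25.1, 12.0]
tcp_rot: [-3.141, -0.001, 0.189]
force: [-0.6, -0.5, -0.6]
gripper_width: 69.6
grasp_force: 40.0
```

{"method": "step_arm", "body": {"motion": [[0.5, [0, 0, -0.04], [0, 0, 0]], [0.5, [0, 0, -0.04], [0, 0, 0]], [0.5, [0, 0, -0.03], [0, 0, 0.095]], [0.5, [0, 0, 0], [0, 0, 0.094]], [0.5, [0.0405, 0.027, 0], [0, 0, 0]], [0.5, [0.0405, 0.027, 0], [0, 0, 0]], [0.5, [0.0405, 0.027, 0], [0, 0, 0]], [0.5, [0.0405, 0.027, 0], [0, 0, 0]], [0.5, [0.0405, 0.027, 0], [0, 0, 0]], [0.5, [0.0405, 0.027, 0], [0, 0, 0]]]}}

```text
clock: 24.45
position: [672.4, -138.1, 120.9]
tcp_rot: [-3.141, 0.001, -0.001]
force: [0.4, -0.0, -1.6]
gripper_width: 69.7
grasp_force: 40.0
```

{"method": "step_arm", "body": {"motion": [[0.5, [0, 0, 0], [0, 0, 0]], [0.5, [0, 0, 0], [0, 0, 0]]]}}

```text
clock: 24.65
position: [670.7, -137.3, 119.4]
tcp_rot: [-3.14, 0.004, -0.001]
force: [-0.1, 0.8, -1.4]
gripper_width: 69.7
grasp_force: 40.0
```

```bash
python3 - <<'E'
from h import *
c=look("w12")
im=c["img"]
for k in("wood","green","blue"):
  for b in blobs(im,k,300): print(k,*b[:4],plane(c,*b[0],22).round(1))
E
```

```text
t 24.7 tcp [ 670.  -136.5  119.9] [-3.14   0.004 -0.   ] w 69.3
wood [317. 303.] [ 96. 140.] 90 12098.5 [ 616.2 -136.    22. ]
green [191.5 322.8] [17.2 44.9] 33 393.0 [597.2 -26.3  22. ]
blue [ 71.9 232.7] [64.  54.1] 27 2671.5 [678.6  62.3  22. ]
```

View pics/w12.png

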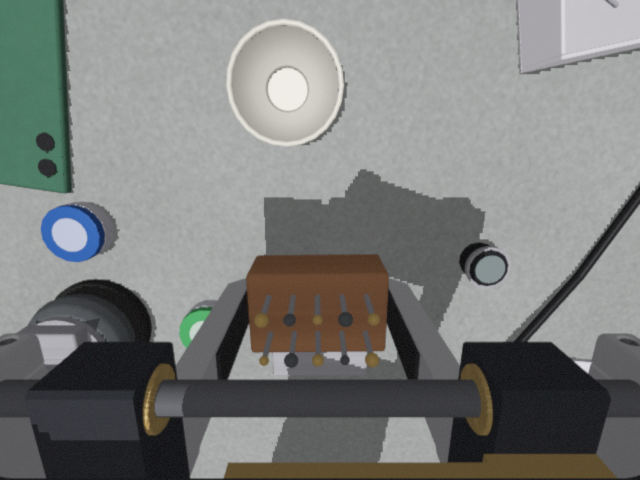

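```bash
python3 - <<'E'
from h import *
c=look(None)
for p,z in(((317,257),108),((317,257),140),((317,294),140),((317,350),140),((318,290),140)): print(p,z,plane(c,*p,z).round(1))
im=c["img"]; print([im[r,330].tolist() for r in range(252,356,6)])
E
```

```text
t 24.8 tcp [ 669.8 -136.   120.4] [-3.14e+00  3.00e-03  0.00e+00] w 69.7
(317, 257) 108 [ 686.5 -135.5  108. ]
(317, 257) 140 [ 697.4 -135.7  140. ]
(317, 294) 140 [ 678.3 -135.7  140. ]
(317, 350) 140 [ 647.  -135.7  140. ]
(318, 290) 140 [ 680.4 -136.1  140. ]
[[92, 95, 95], [82, 57, 41], [84, 58, 40], [87, 60, 42], [103, 71, 49], [106, 73, 52], [101, 67, 45], [100, 70, 49], [102, 71, 49], [98, 70, 47], [100, 71, 48], [98, 67, 47], [97, 67, 45], [102, 71, 50], [106, 75, 51], [111, 77, 55], [106, 75, 52], [179, 178, 185]]
```

{"method": "step_arm", "body": {"motion": [[0.5, [0.01, 0.001, 0.03], [0, 0, 0]], [0.5, [0, 0, 0.04], [0, 0, 0]], [0.5, [0, 0, 0.02], [0, 0, 0]], [0.5, [0, 0, 0.008], [0, 0, 0]], [0.5, [0, 0, 0], [0, 0, 0]], [0.5, [0, 0, 0], [0, 0, 0]]]}}

```text
clock: 25.35
position: [681.7, -137.8, 24.6]
tcp_rot: [3.141, -0.001, 0.0]
force: [-0.4, -0.8, -1.3]
gripper_width: 69.8
grasp_force: 40.0
```

{"method": "step_arm", "body": {"motion": [[0.5, [-0.002, -0.001, 0.007], [0, 0, 0]], [0.5, [0, 0, 0.004], [0, 0, 0]], [0.5, [0, 0, 0.001], [0, 0, 0]], [0.5, [0, 0, 0], [0, 0, 0]]]}}

```text
clock: 25.75
position: [679.2, -137.0, 12.0]
tcp_rot: [-3.141, 0.001, -0.0]
force: [-2.2, 0.4, 4.0]
gripper_width: 69.9
grasp_force: 40.0
```

Touched down gently. Releasing and checking.

{"method": "step_arm", "body": {"motion": [[0.9, [0, 0, 0], [0, 0, 0]], [0.9, [0, 0, 0], [0, 0, 0]], [0.9, [0, 0, 0], [0, 0, 0]], [0.9, [0, 0, -0.03], [0, 0, 0]], [0.9, [0, 0, -0.045], [0, 0, 0]], [0.9, [0, 0, -0.045], [0, 0, 0]], [0.9, [-0.03, 0, -0.03], [0, 0, 0]], [0.9, [-0.03, 0, 0], [0, 0, 0]], [0.9, [0, 0, 0], [0, 0, 0]], [0.9, [0, 0, 0], [0, 0, 0]]]}}

```text
clock: 26.75
position: [618.6, -136.9, 160.2]
tcp_rot: [-3.141, 0.002, -0.001]
force: [0.1, 0.2, -0.4]
gripper_width: 84.6
grasp_force: 0.0
```

```bash
python3 - <<'E'
from h import *
c=look("w13")
for k,z in(("wood",32),("green",22),("blue",22)):
  for b in blobs(c["img"],k,300): print(k,*b[:4],plane(c,*b[0],z).round(1))
E
```

```text
t 26.8 tcp [ 619.2 -137.   159.9] [-3.141e+00  2.000e-03 -0.000e+00] w 84.5
wood [317.5 167.5] [51. 81.] 90 4015.0 [ 676.  -136.1   32. ]
green [214.2 259.9] [43.4 48. ] 69 1642.0 [589.2 -38.   22. ]
blue [ 91.5 164.5] [53. 57.] 90 2341.5 [677.8  62.6  22. ]
```

View pics/w13.png

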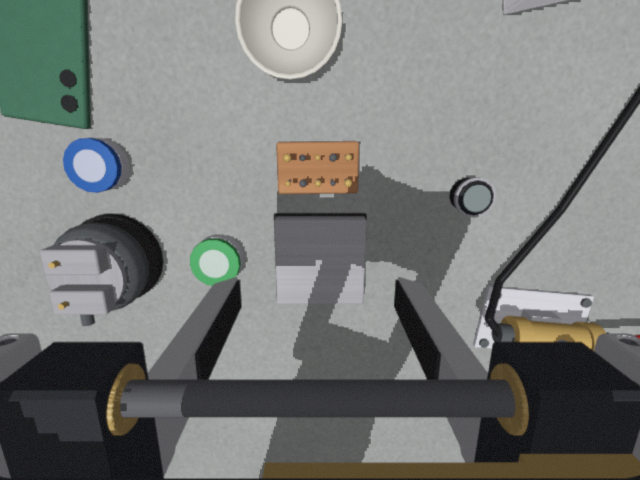

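Layout so far is as wanted: bur block at (317,167), square behind the bench block, blue pot at (92,165), green pot at (214,260). Next is the valve.

{"method": "step_arm", "body": {"motion": [[0.5, [-0.03, 0.0355, 0], [0, 0, 0]], [0.5, [-0.03, 0.0355, 0], [0, 0, 0]], [0.5, [-0.03, 0.0355, 0], [0, 0, 0]], [0.5, [-0.03, 0.0355, 0], [0, 0, 0]], [0.5, [-0.03, 0.0355, 0], [0, 0, 0]], [0.5, [-0.03, 0.0355, 0], [0, 0, 0]], [0.5, [0, 0, 0], [0, 0, 0]], [0.5, [0, 0, 0], [0, 0, 0]]]}}

```text
clock: 27.6
position: [439.0, -350.9, 160.0]
tcp_rot: [-3.14, 0.002, -0.003]
force: [0.1, -0.3, -0.0]
gripper_width: 47.2
grasp_force: 0.0
```

```bash
python3 - <<'E'
from h import *
c=look("w14")
t=snap("top")
for n,q in(("w",c),("t",t)):
  for b in blobs(q["img"],"red",15): print(n,*b[:4],plane(q,*b[0],76).round(1),[plane(q,*p,76).round(1)[:2].tolist() for p in cv2.boxPoints(cv2.minAreaRect(b[4]))])
E
```

```text
t 27.6 tcp [ 439.6 -349.9  160. ] [-3.14e+00  2.00e-03 -1.00e-03] w 47.0
w [306.8 229.6] [13.9 62.6] 18 707.5 [ 453.1 -341.9   76. ] [[430.9, -328.7], [477.7, -344.6], [474.4, -354.5], [427.2, -339.0]]
w [520.4 130.5] [ 23.9 240.3] 79 2073.5 [ 525.2 -493.9   76. ] [[518.0, -409.3], [547.6, -570.0], [532.3, -576.9], [501.6, -413.6]]
t [583.3 236.1] [ 6.  78.3] 79 153.5 [ 521.5 -494.4   76. ] [[510.4, -405.5], [546.0, -581.5], [532.5, -583.5], [496.9, -407.6]]
```

View pics/w14.png

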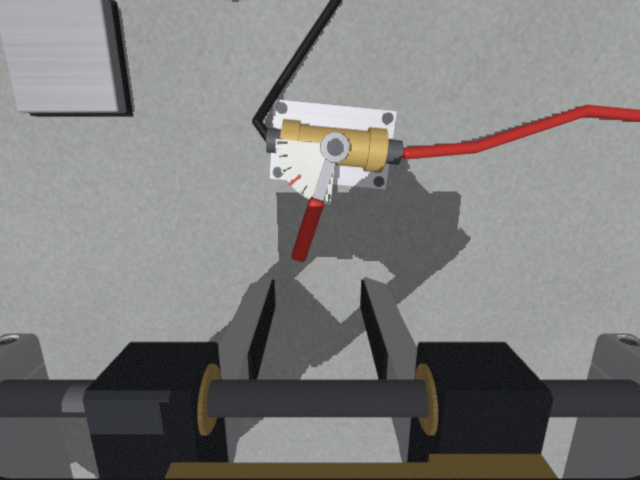

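Wrist picture: valve axis at (335,148), red sleeve from (316,200) to (299,259), red mark at about (294,180). That was one picture past the viewing allowance, so the rest is done on numbers only.

```bash
python3 - <<'E'
from h import *
c=look(None); im=c["img"]; h=cv2.cvtColor(im,cv2.COLOR_RGB2HSV)
m=(cv2.inRange(h,(0,110,60),(10,255,255))|cv2.inRange(h,(168,110,60),(180,255,255)))[168:195,280:306]
v,u=np.nonzero(m); print("mark",u.mean()+280,v.mean()+168,len(u))
mk=(u.mean()+280,v.mean()+168)
pl=[plane(c,*p,4)[:2] for p in((277,100),(396,112),(389,188),(270,182))]; print(np.round(pl,1))
d=(pl[0]-pl[1])+(pl[3]-pl[2]); print("plate y-axis yaw",np.arctan2(-d[0],d[1]))
b=[b for b in blobs(im,"red",300) if b[0][1]>200][0]
vx,vy,x0,y0=cv2.fitLine(b[4],cv2.DIST_L2,0,.01,.01).ravel()
A=plane(c,x0,y0,72)[:2];B=plane(c,x0+20*vx,y0+20*vy,72)[:2];d=A-B; d*=-np.sign(d[0]); print("lever angle from -x to +y",np.arctan2(d[1],-d[0]),A)
for z in(68,76,82): print("axis",z,plane(c,335,148,z)[:2].round(1), "from lever",A+68*-d/np.linalg.norm(d))
ax=A+68*-d/np.linalg.norm(d)
for z in(50,58): q=plane(c,*mk,z)[:2]-ax; print("mark ang",z,np.arctan2(q[1],-q[0]),np.hypot(*q))
E
```

```text
t 27.8 tcp [ 440.  -348.9  160.2] [-3.14e+00  2.00e-03  2.00e-03] w 46.8
mark 295.9642857142857 181.42857142857142 28
[[ 553.6 -312.3]
 [ 543.7 -418. ]
 [ 476.2 -415.7]
 [ 481.6 -303.5]]
plate y-axis yaw -0.07010563043651735
lever angle from -x to +y 0.302898532891121 [ 454.79990336 -342.55479809]
axis 68 [ 514.3 -361.3] from lever [ 519.7042647  -362.83838451]
axis 76 [ 514.5 -360.9] from lever [ 519.7042647  -362.83838451]
axis 82 [ 514.6 -360.6] from lever [ 519.7042647  -362.83838451]
mark ang 50 0.7829257184485962 45.33335577675048
mark ang 58 0.7897158637102341 44.32122297464368
```

{"method": "step_arm", "body": {"motion": [[0.4, [0.0115, -0.0078, 0], [0, 0, 0]], [0.4, [0, 0, 0], [0, 0, 0.102]], [0.4, [0, 0, 0], [0, 0, 0.102]], [0.4, [0, 0, 0], [0, 0, 0.101]], [0.4, [0, 0, 0.03], [0, 0, 0]], [0.4, [0, 0, 0.02], [0, 0, 0]], [0.4, [0, 0, 0], [0, 0, 0]], [0.4, [0, 0, 0], [0, 0, 0]]], "newtons": 15}}

```text
clock: 28.55
position: [451.3, -340.9, 110.6]
tcp_rot: [-3.141, 0.002, -0.303]
force: [0.6, 0.1, 0.4]
gripper_width: 37.5
grasp_force: 0.0
```

```bash
cat > v.py <<'E'
from h import *
c=look(None); im=c["img"]
for b in blobs(im,"red",250):
    k=b[4]; vx,vy,x0,y0=cv2.fitLine(k,cv2.DIST_L2,0,.01,.01).ravel()
    pr=((k[:,0]-[x0,y0])@[vx,vy]); e=[(x0+s*vx,y0+s*vy) for s in(pr.min(),pr.max())]
    E=[plane(c,*p,74)[:2] for p in e]; E.sort(key=lambda p:p[0]); d=E[0]-E[1]
    print(b[0],b[3],"ends",np.round(E,1),"mid",np.mean(E,0).round(1),"len",np.hypot(*d).round(1),"alpha",np.arctan2(d[1],-d[0]).round(3))
E
python3 v.py
```

```text
t 28.6 tcp [ 451.7 -341.8  111.6] [ 3.141e+00  1.000e-03 -3.040e-01] w 37.8
[319.6 265.1] 1081.0 ends [[ 428.3 -334.1]
 [ 476.6 -350.1]] mid [ 452.5 -342.1] len 50.9 alpha 0.32
[524.2  79.4] 3054.0 ends [[ 507.2 -413.5]
 [ 540.9 -547.7]] mid [ 524.  -480.6] len 138.3 alpha 1.325
```

{"method": "step_arm", "body": {"motion": [[0.4, [0, 0, 0.03], [0, 0, 0]], [0.4, [0, 0, 0.018], [0, 0, 0]], [0.4, [0, 0, 0], [0, 0, 0]], [0.05, [0, 0, 0], [0, 0, 0]], [0.05, [0, 0, 0], [0, 0, 0]], [0.05, [0, 0, 0], [0, 0, 0]], [0.05, [0, 0, 0], [0, 0, 0]], [0.05, [0, 0, 0], [0, 0, 0]]]}}

```text
clock: 29.4
position: [451.0, -342.7, 64.0]
tcp_rot: [3.141, -0.0, -0.306]
force: [0.2, 1.5, 4.5]
gripper_width: 11.8
grasp_force: 15.0
```

{"method": "step_arm", "body": {"motion": [[0.05, [0.0003, -0.0061, 0], [0, 0, 0.09]], [0.05, [0.0003, -0.0061, 0], [0, 0, 0.09]], [0.05, [0.0003, -0.0061, 0], [0, 0, 0.09]], [0.05, [0.0003, -0.0061, 0], [0, 0, 0.09]], [0.05, [0.0003, -0.0061, 0], [0, 0, 0.09]], [0.05, [0.0003, -0.0061, 0], [0, 0, 0.09]], [0.05, [0, 0, 0], [0, 0, 0]], [0.05, [0, 0, 0], [0, 0, 0]]]}}

```text
clock: 30.2
position: [471.0, -312.7, 64.0]
tcp_rot: [3.141, -0.001, -0.843]
force: [-1.7, -0.5, 5.7]
gripper_width: 12.2
grasp_force: 15.0
```

{"method": "step_arm", "body": {"motion": [[0.4, [0, 0, 0], [0, 0, 0]], [0.4, [0, 0, 0], [0, 0, 0]], [0.4, [0, 0, 0], [0, 0, 0]], [0.4, [0, 0, -0.04], [0, 0, 0]], [0.4, [0, 0, -0.04], [0, 0, 0]], [0.4, [-0.02, 0, -0.02], [0, 0, 0]], [0.4, [0, 0, 0], [0, 0, 0]], [0.4, [0, 0, 0], [0, 0, 0]]]}}

```text
clock: 31.0
position: [456.7, -296.7, 162.2]
tcp_rot: [3.14, 0.002, -0.845]
force: [-0.7, 0.4, 0.3]
gripper_width: 37.4
grasp_force: 0.0
```

```bash
cat >> v.py <<'E'
h=cv2.cvtColor(im,cv2.COLOR_RGB2HSV)
# plate / white parts: low saturation bright; fit plate corners near the valve
m=(cv2.inRange(h,(0,80,40),(10,255,255))|cv2.inRange(h,(168,80,40),(180,255,255)))
n,l,st,ce=cv2.connectedComponentsWithStats(m)
for i in range(1,n):
    if 3<st[i,4]: 
        P=plane(c,*ce[i],57); q=P[:2]-[516,-362]; 
        if np.hypot(*q)<110: print("redcc",ce[i].round(1),st[i,4],P.round(1),"r",np.hypot(*q).round(1),"alpha",np.arctan2(q[1],-q[0]).round(3))
w=cv2.inRange(h,(0,0,185),(180,40,255)); n,l,st,ce=cv2.connectedComponentsWithStats(w)
for i in range(1,n):
    if st[i,4]>80: print("white",st[i],plane(c,*ce[i],4).round(1),[plane(c,*p,4)[:2].round(1).tolist() for p in cv2.boxPoints(cv2.minAreaRect(np.argwhere(l==i)[:,::-1].astype(np.float32)))])
E
python3 v.py
```

```text
t 31.1 tcp [ 456.3 -296.4  161.2] [ 3.14   0.004 -0.845] w 37.6
[317.5 217. ] 761.0 ends [[ 455.2 -294.6]
 [ 487.4 -331.4]] mid [ 471.3 -313. ] len 48.9 alpha 0.853
[401.5  38.1] 892.5 ends [[ 508.3 -412.8]
 [ 513.5 -471.7]] mid [ 510.9 -442.3] len 59.1 alpha 1.484
redcc [401.1  38.8] 1194 [ 510.9 -448.    57. ] r 86.2 alpha -1.511
redcc [317.3 216.2] 998 [ 469.7 -311.2   57. ] r 68.8 alpha 0.831
white [ 254   55  101   99 2266] [ 539.5 -370.     4. ] [[553.9, -312.8], [543.8, -420.2], [520.2, -420.5], [528.8, -311.4]]
white [365  97  23  22 197] [ 489.2 -410.3    4. ] [[500.4, -399.6], [497.9, -416.0], [477.2, -414.4], [479.6, -397.8]]
white [305 115  28  15 167] [ 519.4 -369.4    4. ] [[525.3, -357.1], [531.9, -366.3], [512.5, -380.8], [505.6, -371.7]]
white [277 145  25  31 358] [ 514.4 -325.2    4. ] [[521.5, -311.4], [518.9, -342.1], [505.5, -341.4], [507.8, -310.5]]
white [ 84 219  36  43 263] [ 606.5 -148.9    4. ] [[609.5, -111.9], [610.0, -169.0], [601.3, -169.2], [600.5, -111.9]]
white [116 240  51  56 804] [ 562.4 -149.1    4. ] [[576.8, -102.3], [578.6, -169.0], [546.6, -169.7], [543.4, -101.9]]
white [ 40 321  27  24 509] [589.6 -19.2   4. ] [[606.8, -22.1], [586.1, -40.5], [571.8, -16.0], [592.9, 2.7]]
```

The lever angle (0.83–0.85) agrees with the measured mark (0.835–0.86) and the sleeve covers it. One last check of the whole bench by the fixed cameras, then hand in.

{"method": "step_arm", "body": {"motion": [[0.4, [-0.03, 0, -0.03], [0, 0, 0]], [0.4, [-0.03, 0, 0], [0, 0, 0]], [0.4, [0, 0, 0], [0, 0, 0]]]}}

```text
clock: 31.35
position: [414.9, -249.4, 190.6]
tcp_rot: [3.14, 0.007, -0.844]
force: [-0.1, -0.1, -0.1]
gripper_width: 37.8
grasp_force: 0.0
```

```bash
python3 - <<'E'
from h import *
t=snap("top");s=snap("scene")
for n,q in(("top",t),("scene",s)):
  for k,z in(("blue",22),("green",22),("wood",32),("brass",12),("red",74)):
    for b in blobs(q["img"],k,35,600): print(n,k,b[0],b[1],b[2],plane(q,*b[0],z).round(1))
E
```

```text
top blue [185.1 274.2] [45.9 55.8] 86 [429.5 425.   22. ]
top blue [337.  172.5] [18. 19.] 0 [677.6  63.8  22. ]
top blue [158.4 103.9] [41.5 11.6] 14 [845.8 502.3  22. ]
top blue [63.1 71.8] [31.   5.9] 17 [925.8 740.4  22. ]
top green [379. 210.] [18. 18.] 90 [586.6 -37.4  22. ]
top green [585.   41.5] [11. 34.] 90 [1010.6 -549.3   22. ]
top green [25.5 39. ] [12. 51.] 90 [1009.4  838.    22. ]
top wood [420.5 173.5] [19. 29.] 90 [ 674.  -135.9   32. ]
top brass [221.8 396.5] [ 6.9 67.2] 69 [143.1 333.2  12. ]
top brass [185.5 289.8] [ 4.4 45.4] 85 [392.3 425.7  12. ]
top brass [ 79.1 261.8] [ 6.5 65.7] 77 [457.7 684.   12. ]
top brass [531.5 241.5] [13. 15.] 90 [ 513.7 -406.3   12. ]
top brass [421.  172.5] [17. 28.] 90 [ 681.1 -141.8   12. ]
top brass [268. 173.] [22. 22.] 90 [677.6 232.   12. ]
top brass [244.1 136.7] [31.8  9.4] 63 [767.9 292.   12. ]
top red [557.5 242.1] [ 2.9 25.2] 86 [ 507.6 -436.3   74. ]
top red [618.1 231.2] [42.1  3.8] 3 [ 533.4 -575.3   74. ]
scene blue [347. 290.] [14. 14.] 90 [677.5  64.1  22. ]
scene green [303.8 302.3] [14.9 13.9] 18 [586.2 -38.2  22. ]
scene wood [313.  342.6] [15.3 24. ] 31 [ 675.8 -137.    32. ]
scene brass [220.2 380.8] [11.3 33.2] 45 [ 508.4 -356.5   12. ]
scene brass [313.  342.3] [15.1 23.1] 30 [ 671.6 -129.3   12. ]
scene brass [404.5 248. ] [ 6. 25.] 90 [762.8 296.6  12. ]
scene brass [371.5 249. ] [14. 17.] 90 [673.4 238.6  12. ]
scene brass [321.2 157.6] [ 3.1 23.6] 33 [342.7 489.9  12. ]
scene brass [251.1 140.6] [ 4.2 31.3] 17 [ 81.2 428.   12. ]
scene brass [366.5 114.8] [ 4.1 28.5] 20 [383.5 766.6  12. ]
scene red [186.6 439.4] [ 7.8 89.8] 24 [ 541.9 -530.5   74. ]
scene red [215.6 353. ] [16.3  4.3] 86 [ 471.4 -312.3   74. ]
```

All in place: no buttons on the bench, no red pot, flap stripe as at the start.

```bash
python3 -c "
from cell import ctrl
print(ctrl.close_job())"
```

```text
the job is handed in; nothing more can be done
None
```

The job is handed in at about 31 s, but the verdict isn't known because the hand-in returned none. Both buttons are in the scrap box with the flap shut. The green and blue pots and the bur block are laid out, with the blue pot about 22 mm behind the vise to clear the phone. The air valve's lever is on the red mark, with the angle good to a few degrees. The red pot was absent. I viewed 15 pictures, one over the limit of 14.

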